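Clip the peg basket onto the valet arm's eye

ROBOT

A 6-joint arm with a two-finger parallel gripper is mounted at the origin on the work surface. World frame = base frame: x ahead of the robot, y to its left, z up, the work surface at z = 0. Lengths are in m, angles in rad, forces in N, time in s.
With the tool pointing down it reaches from about 0.4 to 0.925 m from the base axis. Payload 3.4 kg.
Tool frame: the origin (TCP) lies between the finger pads; the fingertips stand 19 mm ahead of it and the grasp point (between the pads) is the TCP; z points along the fingers, y is the line along which they close (so a half turn about z gives the same grasp; the last joint's range is limited). The gripper opens to 85 mm and grips with 20 to 120 N. Pads are 22 mm wide; open, the fingers measure 114 mm over their backs; the gripper's body (76 mm by 85 mm) begins 54 mm behind the grasp point. The pads swing forward as they close: fully open they stand 13 mm farther back than shut.
Start: joints at [1.198, 0.307, 1.506, -0, 1.328, -0.073], TCP at [0.17, 0.549, 0.25] pointing down, gripper open.
Joint ranges: [-3.12, 3.12], [-1.05, 2.28], [0.14, 2.33], [-1.42, 4.57], [0.1, 2.73], [-2.68, 2.68]. Speed limits (rad/s): [2.57, 2.57, 3.14, 3.14, 3.14, 3.14].

INTERFACE

Orientations are given as a 3x3 rotation matrix whose columns are the frame's x, y, z axes.
In Python, from station import read_state, snapshot, camera_model, job_done, boxes_of, silhouettes gives the robot as it stands.
- The arm moves only by the shell command python3 -m inch 'ROWS'. ROWS is JSON, one flat list of numbers, 7 for each row, row after row: the turn, a rotation vector about the tool's x, y, z in rad, then the shift along the tool's x, y, z in cm, then the opening, from 0 (shut) to 1 (fully open). A call has 1 to 5 rows; each row is the pose to reach, as a shift and turn from the pose commanded when the call began, along the tool's axes at that moment; what a row does not reach only later rows make up. A row lasts 1/12 s, in which the tool goes at most 41.7 mm and 7.16 degrees, less where a joint would pass 70% of its speed; a pose out of reach is approached as far as the arm can. A call with a gripper value outside its range is refused whole. The fingers move at their own pace and stop on an object; the grip force is fixed at half the most. Time passes only in rows, so rows that repeat a pose let the fingers close. It gives the time, the measured TCP pose, the force, the opening and the grip force at its end, in the units of the state.
- read_state(): the state, without advancing time (a new reading comes with each control period).
- snapshot(name): name is "scene" or "top" or "wrist"; returns the picture (384x512x3 uint8, blue, green, red); there is no depth.
- camera_model(name): a dict with "K" (3x3 intrinsics, pixels), "view" (4x4, takes a point from world to camera coordinates). Camera axes: x right, y down, z forward; pixel columns grow to the right and rows downward; lengths in m; the calibration is good to about 2 mm. A picture is of the moment at which its call begins: read the wrist's pose just before it. camera_model takes no time and is no camera call; for the wrist camera it gives the pose at the moment of the call.
- job_done(): hands the job in; it is judged then, once.
Trained networks look in the newest picture that a camera, given by its name, has taken for a name from the list of things; names that differ only in an ending like _2 or _b are one class to them, and where a whole thing is asked for, a point or a joint stands for the part that bears it (a point fixed in the world has none). Each returns a list of dicts, best first, with "p" (0 to 1); they miss things now and then, are a little off and sometimes report something else, mostly with a low value. They report only what shows in the picture. A call takes as long as a camera call. They do not tell look-alikes from the thing itself.
- boxes_of(query, camera): "extent" ([left, top, right, bottom] in pixels, round what is visible of it).
- silhouettes(query, camera): "region" (384x512 bool, what is visible of it) and "extent" ([left, top, right, bottom] in pixels, round what is visible of it).
The state is a dict: "time_s": time; "joint_positions": joint angles; "qvel": joint speeds; "effort": joint torques, N m; "ee_pos": TCP position; "orientation": TCP orientation; "wrist_force": force on the tool from outside, world axes, zero at the start; "torque": the same for the moment, N m; "opening": finger opening in m; "gripper_force": force on a finger pad.
Only numpy, scipy, OpenCV 4.12 (cv2) and the standard library are available. Lean on these libraries where they do the work, as an engineer would, in place of code of your own. Each camera call takes 0.05 s, during which the arm holds its last target. There are 200 camera calls.

TASK

Pick up the peg basket by the grip above its snap hook and clip the hook onto the steel eye of the valet arm, pressing the sprung gate gently against the eye's front bar until the bar is inside and the gate has snapped shut behind it. Check the catch: still holding the basket at that height, tug straight back so that the bar pulls about 10 N on the inside of the shut gate for half a second; then let the basket hang at rest from the eye and let go. Keep it upright, never force the hook (stay below 25 N), and leave the jar, dish and spray nozzle where they are.

Things in the scene. Friction and masses are not known exactly. Their poses are not given: they have to be found in the camera images.
- basket: Open blue peg basket 100 (x) x 110 (y) x 65 mm, 0.2-0.4 kg, standing upright; origin under its centre, z up. A rigid bail carries, above it in its x-z plane (y = 0), a rigid steel snap hook of 8 mm bar: an upright loop, 28.5 mm wide inside, solid spine on the -x side (inner face x = -13.5 mm), mouth with sprung gate on the +x side, blue grip block on top (z 170-212 mm).
- grip (a point): Where to grip: inside the grip block, which is 20 (x) x 16 (y) x 42 (z) mm; on the basket's vertical axis, 200 mm above its underside, 12 mm below the block's top; axes as the basket's. Grip from above, across x or y.
- seat (a point): Where the centre of the eye's bar lies when the basket hangs: on the basket's vertical axis, 159 mm above its underside, under the top bow, an arch whose inside is highest here (z 162.5 mm). The basket hangs level.
- mouth (a point): Best entry point of the bar's centre, on the gate's line: basket x = 18, y = 0, z = 145 mm (good from 142 to 148). Above it the mouth ends at the hook's rigid round nose, tip at z = 153 mm; below it at the gate's hinge, z = 118 mm.
- gate: The sprung gate: a 6 mm steel rod, hinged about y at its origin (basket x = 18, z = 118 mm), standing up to the nose when shut. It swings only inward (to the basket's -x), up to 1.15 rad, and springs shut; outward it does not give. Pressed by the bar from outside at the mouth point it takes 4 N to start and 5 to 10 N until it clears the bar.
- gate_tip (a point): Centre of the gate's free upper end (radius 3 mm); shut: basket x = 18, z = 148 mm. The gate snaps shut behind the bar, and the load drops to nothing, when the bar's centre is 24 to 28 mm past the gate's line (at 28 it meets the spine) or sooner if the hook is lowered 3 mm there. With the bar against the shut gate's inside, its centre is 6.5 mm past the line; when hanging, 18 mm.
- valet: Steel valet arm, fixed: foot 90 mm across, 18 mm post, white sleeve on top (z 239-261, x -64 to +14 mm). Origin under the foot, z up. From the sleeve a locked telescopic stem points to its -x and ends in the eye: a level rigid D loop of 7 mm bar, front bar along y, 37 mm clear between the side legs, 30 mm behind the bar. Hook it with the basket's +x along the valet's +x.
- stem_axis (a point): On the stem's axis at x = -110, y = 0, z = 250 mm in the valet frame; axes as the valet's. The eye's front bar has its centre at this height and on this line, but how far the stem is drawn out is not reported: the bar is from 0 to 45 mm farther out (to the valet's -x) than this point.
- jar: Clear glass jar with a steel screw lid, 72 mm across, 85 mm high; origin under its centre. Leave it alone.
- dish: Grey ceramic dish, 110 mm across, 32 mm high; origin under its centre. Leave it alone.
- nozzle: Stainless spray nozzle head standing on its face, 50 mm across, 105 mm high, trigger to one side; origin under its centre. Leave it alone.
Mind the look-alikes: they are no part of the job. Leave any orange look-alike of the basket alone.

How it is judged:
On the way, in this order (a step that is already met when the one before it is completed fails the run):
1. the basket is lifted clear of the shelf (height (world z) of basket above 0.05 m), for 0.2 s.
2. the gate is pressed inward against the eye (tip more than 6 mm in) with the basket off the shelf (x of gate_tip in the frame of basket below 0.012 m and contact force between basket and valet above 1 N and height (world z) of basket above 0.05 m), for 0.05 s.
3. tugged back, the bar bears on the inside of the shut gate with over 6 N, the basket held 6 to 22 mm above where it will hang (contact force between gate and valet above 6 N and x of gate_tip in the frame of basket above 0.0155 m and z of seat in the frame of valet between 0.256 and 0.272 m), for 0.25 s.
At the end, for the whole second after the job is handed in: Basket let go, hanging at rest (under 0.06 m/s, 0.5 rad/s) and within 15 degrees of upright, borne by the valet arm (over 1 N): seat point within 6 mm of the eye's height, 22 mm of the stem's line, inside the bar's span (12 mm either end); gate tip within 2.5 mm of shut (z of seat in the frame of valet between 0.244 and 0.256 m and y of seat in the frame of valet between -0.022 and 0.022 m and x of seat in the frame of valet between -0.167 and -0.098 m and x of gate_tip in the frame of basket above 0.0155 m and contact force between basket and valet above 1 N and angle between basket's own z axis and vertical below 0.26 rad and linear speed of basket below 0.06 m/s and angular speed of basket below 0.5 rad/s); the robot touches nothing.
It fails at once if the hook is forced on the eye: more than 25 N between the basket (with its hook) and the valet arm (contact force between basket and valet above 25 N).
It fails at once if the basket is tipped more than 35 degrees, spilling pegs (angle between basket's own z axis and vertical above 0.61 rad).
It fails at once if the glass jar is shifted more than 20 mm (distance of jar from where it was at the start of the episode above 0.02 m).
It fails at once if the dish is shifted more than 20 mm (distance of dish from where it was at the start of the episode above 0.02 m).
It fails at once if the spray nozzle is shifted more than 20 mm (distance of nozzle from where it was at the start of the episode above 0.02 m).
It also fails if it takes over 69 s, if anything falls off the work surface, if the arm or the gripper's body presses on something with over 40 N, if the wrist force passes 120 N, or if a joint passes its speed limit or range.

## Working session

There is one attempt and no reset: what is moved stays moved. The work goes in short steps, Python scripts to look and compute and a shell command to move; the robot and the scene stay as the last step left them, time stands still between calls to the robot, and variables do not carry over. Pictures are saved under pics/ and viewed, at most 10 in all, crops included, and the job is handed in when it is done.

```bash
ls; mkdir -p pics; cat > h.py <<'E'
import numpy as np, cv2
from station import *
def proj(n,P):
    m=camera_model(n);K=np.array(m["K"]);V=np.array(m["view"])
    P=np.atleast_2d(P);c=P@V[:3,:3].T+V[:3,3];u=c@K.T;return u[:,:2]/u[:,2:]
def ray(n,uv,m=None):
    m=m or camera_model(n);K=np.array(m["K"]);V=np.array(m["view"]);R=V[:3,:3]
    d=R.T@np.linalg.inv(K)@np.array([uv[0],uv[1],1.]);return -R.T@V[:3,3],d/np.linalg.norm(d)
def atz(n,uv,z):
    o,d=ray(n,uv);return o+d*(z-o[2])/d[2]
def tri(rs):
    A=0;b=0
    for o,d in rs:
        M=np.eye(3)-np.outer(d,d);A=A+M;b=b+M@o
    p=np.linalg.solve(A,b);return p,[np.linalg.norm((np.eye(3)-np.outer(d,d))@(p-o)) for o,d in rs]
E
python3 - <<'E'
from h import *
np.set_printoptions(precision=3,suppress=True)
ims=[snapshot(n) for n in("scene","top")]
cv2.imwrite("pics/a.png",cv2.resize(ims[0],(800,600)));cv2.imwrite("pics/b.png",cv2.resize(ims[1],(800,600)))
for n in("scene","top"):
    o,d=ray(n,(256,192));print(n,o,d)
    for q in("basket","grip","gate","valet","jar","dish","nozzle"):
        print(n,q,[(np.round(b["extent"]).tolist(),round(b["p"],2)) for b in boxes_of(q,n)])
print(read_state()["orientation"])
E
```

```text
pics
scene [1.09  0.314 1.032] [-0.551 -0.267 -0.791]
scene basket [([335.0, 154.0, 383.0, 218.0], 0.88), ([315.0, 200.0, 361.0, 262.0], 0.68)]
scene grip [([312.0, 200.0, 360.0, 259.0], 0.77), ([329.0, 152.0, 382.0, 217.0], 0.74)]
scene gate []
scene valet [([196.0, 183.0, 232.0, 296.0], 0.57)]
scene jar [([132.0, 222.0, 156.0, 250.0], 0.5)]
scene dish [([289.0, 280.0, 333.0, 322.0], 0.8)]
scene nozzle []
top [0.406 0.016 1.27 ] [ 0.055 -0.021 -0.998]
top basket [([153.0, 178.0, 196.0, 219.0], 0.68), ([148.0, 234.0, 197.0, 284.0], 0.62)]
top grip [([148.0, 239.0, 191.0, 280.0], 0.97), ([148.0, 177.0, 197.0, 222.0], 0.6)]
top gate []
top valet [([242.0, 99.0, 279.0, 157.0], 0.91)]
top jar [([338.0, 183.0, 365.0, 208.0], 0.92)]
top dish [([160.0, 120.0, 193.0, 154.0], 0.62)]
top nozzle [([320.0, 110.0, 335.0, 135.0], 0.76), ([336.0, 184.0, 364.0, 207.0], 0.51)]
[[-0.955  0.295  0.   ]
 [ 0.295  0.955  0.   ]
 [ 0.     0.    -1.   ]]
```

View pics/a.png

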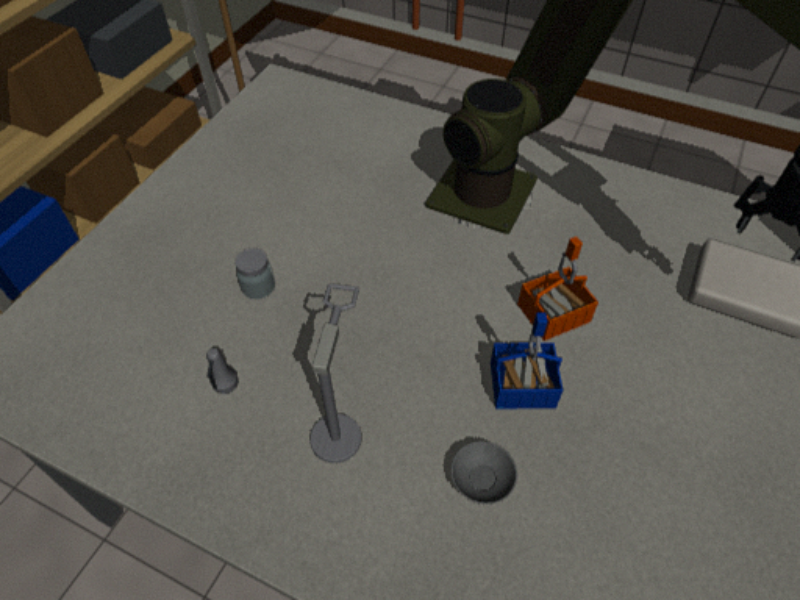

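View pics/b.png

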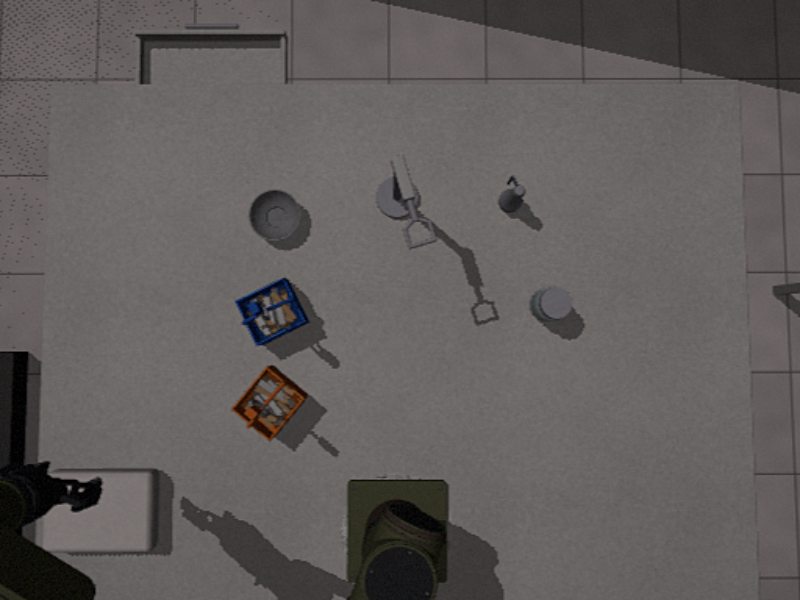

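The candidates are the blue basket, at (272,312) in the enlarged top view and (527,375) in the scene view, and the orange one, at (270,403) top and (557,300) scene. The blue one fits the description; the orange one is the look-alike. The eye is at about (420,235) top and (340,297) scene. I'll enlarge crops to confirm this.

```bash
python3 - <<'E'
from h import *
s=snapshot("scene");t=snapshot("top")
def crop(im,x,y,w,h,f): return cv2.resize(im[y:y+h,x:x+w],(w*f,h*f),interpolation=cv2.INTER_CUBIC)
a=crop(s,300,195,66,50,6);a2=crop(s,190,175,66,50,6)
b=crop(t,145,172,66,50,6);b2=crop(t,235,95,66,50,6)
im=np.vstack([np.hstack([a,a2]),np.hstack([b,b2])])
cv2.imwrite("pics/c.png",cv2.convertScaleAbs(im,alpha=1.6))
E
```

```text
(no output)
```

View pics/c.png

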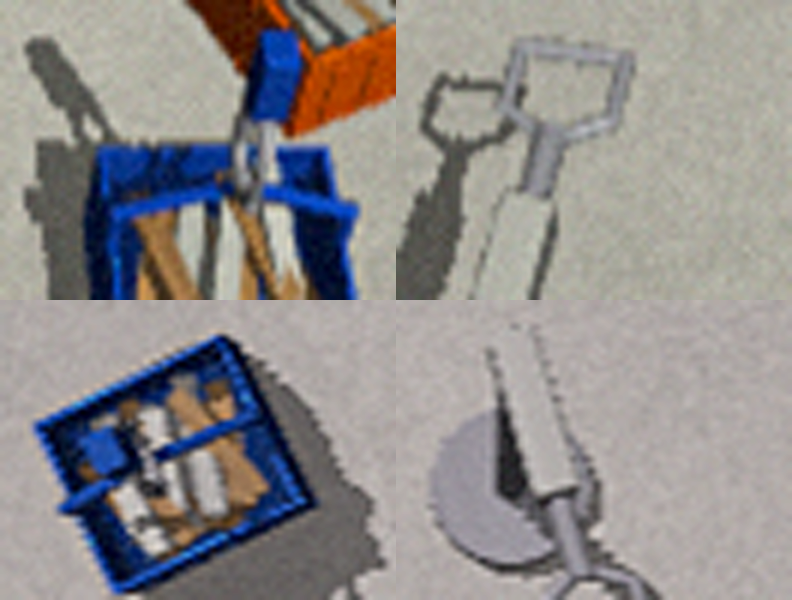

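The crop confirms the blue basket, with its grip block at (275,70) in the scene crop and (105,450) in the top crop. The eye's front bar runs from (518,42) to (632,58) in the scene crop. Next I triangulate.

```bash
python3 - <<'E'
from h import *
np.set_printoptions(precision=4,suppress=True)
for n,a,b in(("griptop",(346.3,200.8),(162.5,197)),("barL",(210.3,182),(262.4,158.1)),("barR",(229.3,184.7),(279,152.3)),):
    print(n,*tri([ray("scene",a),ray("top",b)]))
    print(" swap" ,*tri([ray("scene",a),ray("top",{"barL":(279,152.3),"barR":(262.4,158.1)}.get(n,b))]))
f=lambda x,y:atz("top",(145+x/6,172+(y-300)/6),.065)
c=[f(38,428),f(225,342),f(318,503),f(118,590)]
print(c,np.mean(c,0));
print("foot",atz("top",(395/1.5625,198/1.5625),0.005))
print("sleeve ends bottom line", atz("top",((400)/1.5625,157/1.5625),.261),atz("top",(411/1.5625,200/1.5625),.261))
for n,p in(("jar",(351,195.5)),("nozzle",(327,125)),("dish",(176.5,137))): print(n,atz("top",p,.05))
s=read_state();print(s["ee_pos"],camera_model("wrist"))
E
```

```text
griptop [0.4504 0.2527 0.2158] [np.float64(0.0009569271303091991), np.float64(0.0009569271303091364)]
 swap [0.4504 0.2527 0.2158] [np.float64(0.0009569271303091991), np.float64(0.0009569271303091364)]
barL [ 0.5624 -0.0408  0.2581] [np.float64(0.021483184509088163), np.float64(0.021483184509088253)]
 swap [ 0.5676 -0.0652  0.2518] [np.float64(0.0016548331341725132), np.float64(0.0016548331341725633)]
barR [ 0.5589 -0.0435  0.2481] [np.float64(0.02527283876354573), np.float64(0.02527283876354565)]
 swap [ 0.5525 -0.0206  0.2481] [np.float64(0.0018552283484742002), np.float64(0.001855228348474234)]
[array([0.4688, 0.3207, 0.065 ]), array([0.5138, 0.223 , 0.065 ]), array([0.4291, 0.1737, 0.065 ]), array([0.384 , 0.2778, 0.065 ])] [0.4489 0.2488 0.065 ]
foot [0.6939 0.     0.005 ]
sleeve ends bottom line [ 0.7067 -0.0054  0.261 ] [ 0.6322 -0.0239  0.261 ]
jar [ 0.4612 -0.3118  0.05  ]
nozzle [ 0.6889 -0.2386  0.05  ]
dish [0.6507 0.246  0.05  ]
[0.1698 0.5494 0.2503] {'K': array([[343.4201,   0.    , 254.8172],
       [  0.    , 343.4201, 190.7378],
       [  0.    ,   0.    ,   1.    ]]), 'view': array([[ 0.2944,  0.9557,  0.001 , -0.5753],
       [ 0.9087, -0.2803,  0.3093, -0.0423],
       [ 0.2959, -0.0902, -0.951 ,  0.3785],
       [ 0.    ,  0.    ,  0.    ,  1.    ]])}
```

```bash
python3 -m inch '[0,0,0.41,-14.4,-6.3,-1,1, 0,0,0.41,-14.4,-6.3,-1,1, 0,0,0.41,-14.4,-6.3,-1,1, 0,0,0.41,-14.4,-6.3,-1,1, 0,0,0.41,-14.4,-6.3,-1,1]'
cat >> h.py <<'E'
def delta(p,yaw):
    "cm shift in tool axes and turn about tool z to reach p with tool y at heading yaw"
    s=read_state();R=np.array(s["orientation"]);e=np.array(s["ee_pos"])
    w=np.arctan2(R[1,1],R[0,1]);print("pos",e.round(4),"yaw",w.round(3),"shift cm",((R.T@(np.array(p)-e))*100).round(2),"turn z",round(-(yaw-w),3),"F",np.round(s["wrist_force"],1),"t",s["time_s"])
E
python3 -c "
from h import *
delta([.407,.343,.26],.45)"
```

```text
time_s: 1.32
ee_pos: [0.2929, 0.4432, 0.2609]
orientation: [[-0.755, 0.656, 0.003], [0.656, 0.755, -0.002], [-0.003, 0.001, -1.0]]
wrist_force: [0.9, -0.5, 0.9]
opening: 0.0853
gripper_force: 0.0
pos [0.2929 0.4432 0.2609] yaw 0.855 shift cm [-15.18  -0.07   0.14] turn z 0.405 F [ 0.9 -0.5  0.9] t 1.3167
```

```bash
python3 -m inch '[0,0,0.4,-15.2,0,0,1, 0,0,0.4,-15.2,0,0,1, 0,0,0.4,-15.2,0,0,1, 0,0,0.4,-15.2,0,0,1, 0,0,0.4,-15.2,0,0,1]'
python3 -c "
from h import *
im=snapshot('wrist');cv2.imwrite('pics/w1.png',im)
cv2.imwrite('pics/d.png',cv2.convertScaleAbs(cv2.resize(im,(800,600),interpolation=cv2.INTER_CUBIC),alpha=1.5))
delta([.407,.343,.26],.45)
print(proj('wrist',[[.4504,.2527,.212],[.4504,.2527,.15],[.4504,.2527,.065]]))"
```

```text
time_s: 1.73
ee_pos: [0.4079, 0.345, 0.2604]
orientation: [[-0.44, 0.898, 0.003], [0.898, 0.44, -0.001], [-0.002, 0.002, -1.0]]
wrist_force: [0.2, 0.3, -0.3]
opening: 0.085
gripper_force: 0.0
pos [0.4059 0.3465 0.2603] yaw 0.458 shift cm [-0.36 -0.05  0.03] turn z 0.008 F [-1.   0.5  0.4] t 1.7833
[[250.11672268 378.46968262]
 [251.01509763 315.06529256]
 [251.76715621 261.98743809]]
```

View pics/d.png

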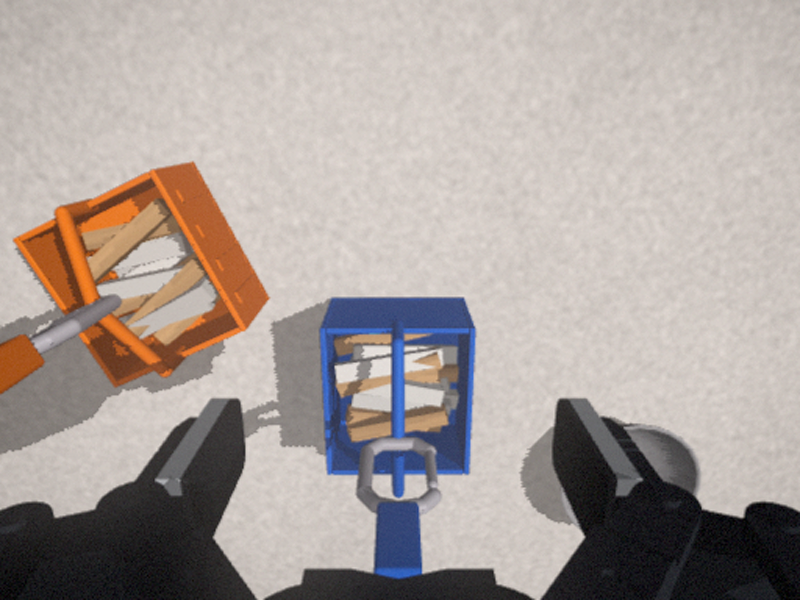

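The view shows the blue basket standing square to the tool. The hook ring is at about (398,478) and the block at (398,540); I need to zoom in to see which side the gate is on.

```bash
python3 -c "
import cv2,numpy as np
im=cv2.imread('pics/w1.png')
a=cv2.resize(im[272:372,220:290],(560,800),interpolation=cv2.INTER_CUBIC)[:600]
cv2.imwrite('pics/e.png',cv2.convertScaleAbs(a,alpha=1.8))"
```

```text
(no output)
```

View pics/e.png

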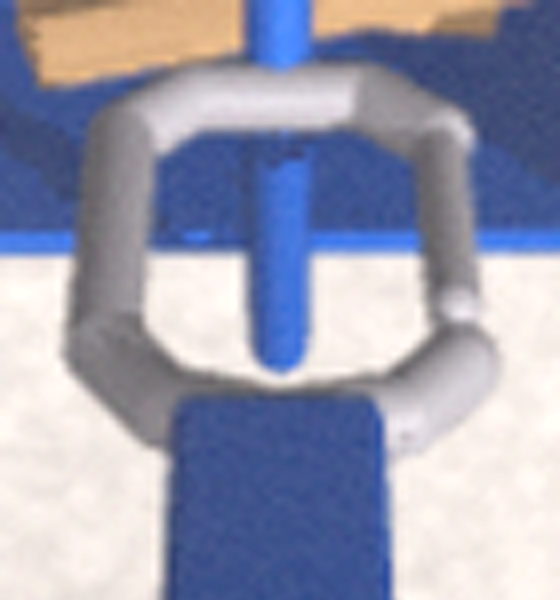

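The thin gate with its hinge ball and the rigid nose is on the image right, at (455,220) in this crop, and the solid spine is on the left. Image right is world (0.9,0.44), so the basket's yaw is about +0.45.

```bash
python3 -c "
from h import *
np.set_printoptions(precision=4,suppress=True)
k=1.5625
c=np.array([atz('wrist',(u/k,v/k),.065) for u,v in((322,332),(473,332),(470,473),(328,473))]);print(c,c.mean(0))
for i,j in((0,1),(3,2),(0,3),(1,2)):
  d=c[j]-c[i];print(np.linalg.norm(d),np.arctan2(d[1],d[0]))
w=lambda x,y:ray('wrist',(220+x/8,272+y/8))
# block side-face centre line & height check with top view
wr=ray('wrist',(398/k,568/k)); print('blocktop',tri([wr,ray('top',(162.5,197)),ray('scene',(346.3,200.8))]))
print('block line at z.19',atz('wrist',(220+278/8,272+470/8),.195))
delta([.4495,.2515,.29],.45)
print(camera_model('wrist')['view'])
"
```

```text
[[0.3852 0.2825 0.065 ]
 [0.4715 0.325  0.065 ]
 [0.5204 0.2314 0.065 ]
 [0.4315 0.1876 0.065 ]] [0.4521 0.2566 0.065 ]
0.09622642746450175 0.45794389268695496
0.09911855518093327 0.45751965708845665
0.10561924978810439 -1.1164935298761316
0.10569034982584648 -1.0891247697046358
blocktop (array([0.4492, 0.2552, 0.2078]), [np.float64(0.0046342861750730555), np.float64(0.002467181105305441), np.float64(0.004827941377596509)])
block line at z.19 [0.4431 0.2743 0.195 ]
pos [0.4059 0.3465 0.2603] yaw 0.458 shift cm [-10.45  -0.28  -2.97] turn z 0.008 F [-1.   0.5  0.4] t 1.7833
[[ 0.8967  0.4426  0.0013 -0.519 ]
 [ 0.4206 -0.8532  0.3086  0.0806]
 [ 0.1377 -0.2762 -0.9512  0.4287]
 [ 0.      0.      0.      1.    ]]
```

```bash
python3 -c "
from h import *
delta([.4507,.2545,.27],.458)"
python3 -m inch '[0,0,0,-3.4,-0.05,-1,1, 0,0,0,-6.8,-0.1,-1,1, 0,0,0,-10.2,-0.1,-1,1, 0,0,0,-10.2,-0.1,-1,1, 0,0,0,-10.2,-0.1,-1,1]'
python3 -c "
from h import *
delta([.4507,.2545,.2],.458)
snapshot('scene')
im=snapshot('wrist');print(proj('wrist',[.4507,.2545,.212]))
m=cv2.inRange(cv2.cvtColor(im,cv2.COLOR_BGR2HSV),(105,120,30),(130,255,255));print([cv2.connectedComponentsWithStats(m)[i] for i in (2,3)])
cv2.imwrite('pics/w2.png',im)"
```

```text
pos [0.4059 0.3465 0.2603] yaw 0.458 shift cm [-10.23  -0.04  -0.97] turn z -0.0 F [-1.   0.5  0.4] t 1.7833
time_s: 2.2
ee_pos: [0.4484, 0.2557, 0.2703]
orientation: [[-0.444, 0.896, -0.0], [0.896, 0.444, 0.001], [0.001, -0.0, -1.0]]
wrist_force: [-0.1, 0.8, 0.4]
opening: 0.0854
gripper_force: 0.0
pos [0.4484 0.2557 0.2703] yaw 0.46 shift cm [-0.21  0.16  7.03] turn z 0.002 F [-0.1  0.8  0.4] t 2.2
[[255.00095524 227.99076575]]
[array([[     0,      0,    512,    384, 191204],
       [   206,    106,    105,    134,   5351],
       [   254,    107,      2,      2,      3],
       [   289,    159,      9,     10,     45],
       [   215,    183,      1,      1,      1],
       [   295,    200,      1,      1,      1],
       [   296,    204,      2,      2,      2],
       [   298,    207,      1,      1,      1]], dtype=int32), array([[255.52562708, 192.04919876],
       [254.23733882, 172.14483274],
       [254.66666667, 107.33333333],
       [294.06666667, 164.2       ],
       [215.        , 183.        ],
       [295.        , 200.        ],
       [296.5       , 204.5       ],
       [298.        , 207.        ]])]
```

```bash
python3 -c "
from h import *
im=cv2.imread('pics/w2.png')
a=cv2.resize(im[90:250,190:320],(650,800),interpolation=cv2.INTER_CUBIC)[200:]
cv2.imwrite('pics/f.png',cv2.convertScaleAbs(a,alpha=1.8))
o=np.array([.4507,.2545,.212]);x=np.array([.896,.444,0]);y=np.array([-.444,.896,0])
print([(proj('wrist',o+s*.01*x+t*.008*y)[0]-[190,130])*5 for s in(-1,1) for t in(-1,1)])
print((proj('wrist',o-[0,0,.042]+.008*y)[0]-[190,130])*5)"
```

```text
[array([239.0690282 , 552.72959674]), array([237.3270849 , 425.18689719]), array([410.51669313, 553.12091708]), array([413.0906003 , 425.60743752])]
[324.82632925 310.52824431]
```

View pics/f.png

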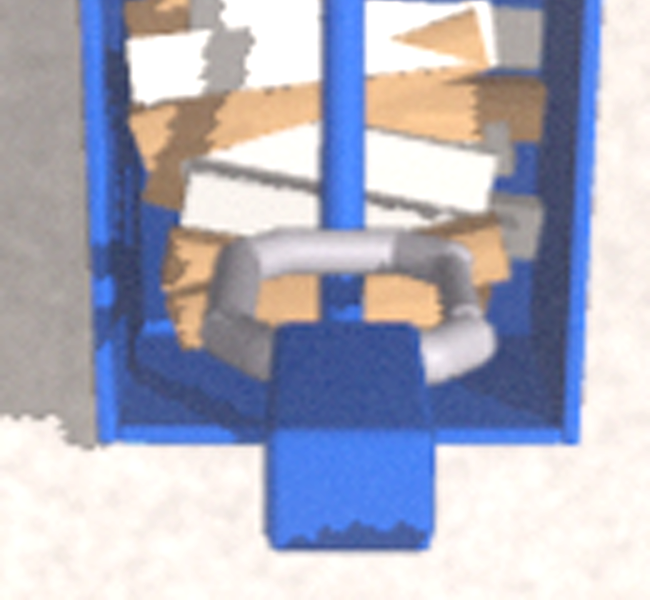

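The block's top face is at (350,490) in this crop, against a predicted (325,489), so the grip lies 2.9 mm further along basket +x. The yaw is aligned, so I descend and close.

```bash
python3 -m inch '[0,0,0,-0.2,0.45,2,1, 0,0,0,-0.2,0.45,4,1, 0,0,0,-0.2,0.45,6,1, 0,0,0,-0.2,0.45,7,1, 0,0,0,-0.2,0.45,7,1]'
python3 -m inch '[0,0,0,0,0,0,0.6, 0,0,0,0,0,0,0.4, 0,0,0,0,0,0,0.2, 0,0,0,0,0,0,0, 0,0,0,0,0,0,0]'
python3 -m inch '[0,0,0,0,0,0,0, 0,0,0,0,0,0,0, 0,0,0,0,0,0,0, 0,0,0,0,0,0,0]'
```

```text
time_s: 2.72
ee_pos: [0.451, 0.2566, 0.1979]
orientation: [[-0.447, 0.895, -0.005], [0.895, 0.447, -0.002], [0.001, -0.006, -1.0]]
wrist_force: [-0.6, 0.2, 0.2]
opening: 0.0852
gripper_force: 0.0
time_s: 3.13
ee_pos: [0.454, 0.2563, 0.2012]
orientation: [[-0.445, 0.896, 0.002], [0.896, 0.445, 0.001], [-0.0, 0.002, -1.0]]
wrist_force: [-0.9, -0.0, 0.1]
opening: 0.0253
gripper_force: 0.0
time_s: 3.47
ee_pos: [0.4534, 0.2559, 0.201]
orientation: [[-0.445, 0.896, 0.0], [0.896, 0.445, 0.0], [0.0, 0.0, -1.0]]
wrist_force: [-2.4, -0.8, 6.6]
opening: 0.0189
gripper_force: 59.8
```

```bash
python3 -m inch '[0,0,0,0,0,-1,0, 0,0,0,0,0,-3,0, 0,0,0,0,0,-6,0, 0,0,0,0,0,-8.5,0, 0,0,0,0,0,-10.5,0]'
python3 -m inch '[0,0,0,0,0,0,0, 0,0,0,0,0,0,0, 0,0,0,0,0,0,0, 0,0,0,0,0,0,0]'
python3 -c "
from h import *
delta([.4957,-.064,.306],.32)"
```

```text
time_s: 3.88
ee_pos: [0.4539, 0.2561, 0.3072]
orientation: [[-0.445, 0.896, 0.001], [0.896, 0.445, 0.001], [-0.0, 0.002, -1.0]]
wrist_force: [0.6, 0.4, -2.5]
opening: 0.0191
gripper_force: 59.1
time_s: 4.22
ee_pos: [0.4523, 0.2554, 0.3032]
orientation: [[-0.445, 0.896, -0.004], [0.896, 0.445, -0.002], [0.0, -0.004, -1.0]]
wrist_force: [-0.5, 0.6, -3.2]
opening: 0.0191
gripper_force: 59.0
pos [0.4523 0.2554 0.3032] yaw 0.461 shift cm [-30.54 -10.32  -0.24] turn z 0.141 F [-0.5  0.6 -3.2] t 4.2167
```

```bash
python3 -m inch '[0,0,0.01,-1,-0.3,-0.2,0, 0,0,0.03,-3,-1,-0.2,0, 0,0,0.05,-6,-2,-0.2,0, 0,0,0.07,-9,-3,-0.2,0, 0,0,0.1,-12,-4,-0.2,0]'
python3 -m inch '[0,0,0.01,-3,-0.9,0,0, 0,0,0.02,-6,-1.8,0,0, 0,0,0.03,-9,-2.7,0,0, 0,0,0.04,-12,-3.6,0,0, 0,0,0.04,-14,-4.2,0,0]'
python3 -m inch '[0,0,0,-2,-0.6,0,0, 0,0,0,-3,-1,0,0, 0,0,0,-3.5,-1.2,0,0, 0,0,0,-3.5,-1.2,0,0, 0,0,0,-3.5,-1.2,0,0]'
python3 -c "
from h import *
delta([.4957,-.064,.306],.32)
for n in('wrist','scene','top'):
  im=snapshot(n);cv2.imwrite('pics/%s3.png'%n,im)
w=cv2.imread('pics/wrist3.png');cv2.imwrite('pics/g.png',cv2.convertScaleAbs(cv2.resize(w,(800,600),interpolation=cv2.INTER_CUBIC),alpha=1.5))
b=np.array([.56,-.043,.25]);d=np.array([-.315,.949,0])
print([proj('wrist',b+s*d)[0]*1.5625 for s in(-.0185,0,.0185)])
delta([.4957,-.064,.306],.32)"
```

```text
time_s: 4.63
ee_pos: [0.4705, 0.1289, 0.3062]
orientation: [[-0.353, 0.936, -0.002], [0.936, 0.353, -0.001], [-0.0, -0.002, -1.0]]
wrist_force: [0.7, -0.2, -3.4]
opening: 0.0191
gripper_force: 59.0
time_s: 5.05
ee_pos: [0.4804, -0.0186, 0.3064]
orientation: [[-0.313, 0.95, -0.002], [0.95, 0.313, -0.002], [-0.001, -0.003, -1.0]]
wrist_force: [-0.0, 0.6, -3.1]
opening: 0.0189
gripper_force: 59.0
time_s: 5.47
ee_pos: [0.4805, -0.0516, 0.3069]
orientation: [[-0.315, 0.949, -0.001], [0.949, 0.315, 0.001], [0.001, -0.001, -1.0]]
wrist_force: [0.1, -0.7, -2.8]
opening: 0.0187
gripper_force: 59.0
pos [ 0.4805 -0.0516  0.3069] yaw 0.321 shift cm [-1.66  1.05  0.09] turn z 0.001 F [ 0.1 -0.7 -2.8] t 5.4667
[array([595.22334317, 435.2230831 ]), array([600.93745258, 392.1907673 ]), array([606.98430252, 346.65261998])]
pos [ 0.4808 -0.051   0.3073] yaw 0.322 shift cm [-1.71  1.01  0.13] turn z 0.002 F [-0.4  0.7 -3.3] t 5.6167
```

View pics/g.png

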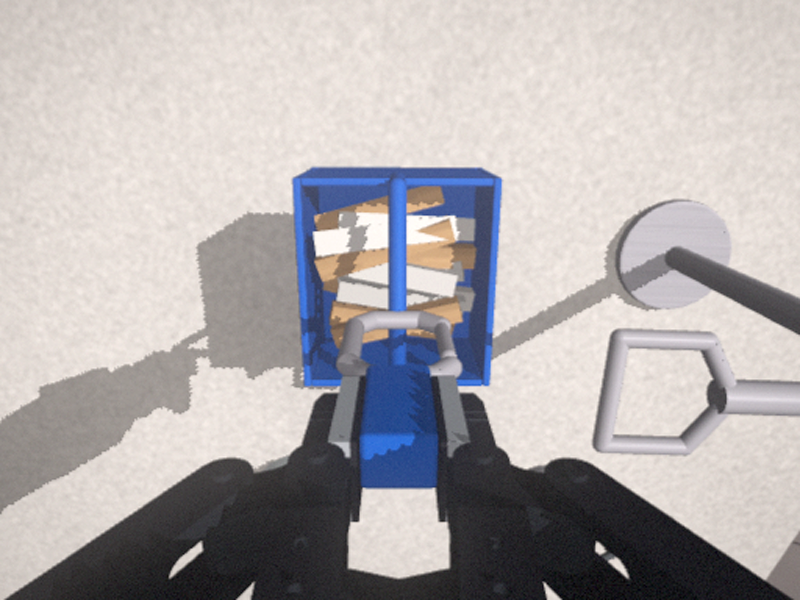

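The D eye is clear: front bar corners at (603,443) and (619,338), stem at about (760,397). The block is centred at (399,460) in the fingers, and the gate faces the eye.

```bash
python3 -c "
from h import *
np.set_printoptions(precision=4,suppress=True)
k=1.5625
A=(603/k,443/k);B=(619/k,338/k)
print('A',tri([ray('wrist',A),ray('scene',(210.3,182))]),'B',tri([ray('wrist',B),ray('scene',(229.3,184.7))]))
print('A2',tri([ray('wrist',A),ray('top',(262.4,158.1))]),tri([ray('wrist',A),ray('top',(279,152.3))]))
a,b=atz('wrist',A,.25),atz('wrist',B,.25);print(a,b,np.linalg.norm(a-b),np.arctan2(*(b-a)[:2][::-1])-np.pi/2)
s1,s2=atz('wrist',(725/k,397/k),.25),atz('wrist',(798/k,398/k),.25);d=s2-s1;print(s1,s2,np.arctan2(d[1],d[0]))
s=read_state();R=np.array(s['orientation']);e=np.array(s['ee_pos']);print(e)
for n,p in(('bar',(a+b)/2),('stem',s1),('stem2',s2),('block',atz('wrist',(399/k,460/k),e[2]+.011)),('hookL',atz('wrist',(350/k,362/k),e[2]-.047)),('hookR',atz('wrist',(449/k,362/k),e[2]-.047)),('bow',atz('wrist',(399/k,320/k),e[2]-.09))): print(n,(R.T@(p-e))*1000)
f=atz('wrist',(674/k,254/k),0.006);print('foot',f,R.T@(f-e))"
```

```text
A (array([ 0.5683, -0.062 ,  0.2533]), [np.float64(0.0007723939448637772), np.float64(0.0007723939448638107)]) B (array([ 0.5549, -0.0187,  0.2527]), [np.float64(0.0016154778405803373), np.float64(0.0016154778405803268)])
A2 (array([ 0.5378, -0.0266,  0.3123]), [np.float64(0.009144342781803724), np.float64(0.00914434278180382)]) (array([ 0.5704, -0.0655,  0.2475]), [np.float64(0.002067776310814232), np.float64(0.002067776310814213)])
[ 0.5702 -0.0628  0.25  ] [ 0.5568 -0.021   0.25  ] 0.04385434737311245 0.3085240716768116
[ 0.6052 -0.03    0.25  ] [ 0.6315 -0.0217  0.25  ] 0.30761133096539606
[ 0.4808 -0.051   0.3073]
bar [-17.5628  81.3718  57.2641]
stem [-19.5273 124.6401  57.2643]
stem2 [-19.9336 152.2313  57.2649]
block [  0.1633   1.7555 -10.9999]
hookL [ -0.4721 -15.114   46.9993]
hookR [-0.4516 19.2388 47.0003]
bow [-0.8489  1.9853 89.9996]
foot [ 0.7014 -0.0002  0.006 ] [-0.0219  0.2254  0.3013]
```

```bash
python3 -m inch '[0,0,0.014,-0.4,0.5,0.1,0, 0,0,0.014,-1,1.5,0.1,0, 0,0,0.014,-1.5,3,0.1,0, 0,0,0.014,-1.75,4.2,0.1,0, 0,0,0.014,-1.75,4.6,0.1,0]'
python3 -m inch '[0,0,0,0,0,0,0, 0,0,0,0,0,0,0, 0,0,0,0,0,0,0, 0,0,0,0,0,0,0]'
python3 -c "
from h import *
im=snapshot('wrist');cv2.imwrite('pics/w4.png',im)
delta([.5635,-.0419,.306],.308)
cv2.imwrite('pics/i.png',cv2.convertScaleAbs(cv2.resize(im[180:320,190:370],(771,600),interpolation=cv2.INTER_CUBIC),alpha=1.5))"
```

```text
time_s: 6.03
ee_pos: [0.5333, -0.0541, 0.3062]
orientation: [[-0.303, 0.953, 0.002], [0.953, 0.303, -0.0], [-0.001, 0.002, -1.0]]
wrist_force: [0.5, 0.1, -2.9]
opening: 0.0192
gripper_force: 59.1
time_s: 6.37
ee_pos: [0.5293, -0.0541, 0.3062]
orientation: [[-0.302, 0.953, -0.001], [0.953, 0.302, 0.0], [0.0, -0.001, -1.0]]
wrist_force: [-0.5, 0.5, -2.7]
opening: 0.0191
gripper_force: 59.0
pos [ 0.5294 -0.0542  0.3063] yaw 0.307 shift cm [0.14 3.62 0.03] turn z -0.001 F [ 0.3 -0.2 -3.6] t 6.4167
```

View pics/i.png

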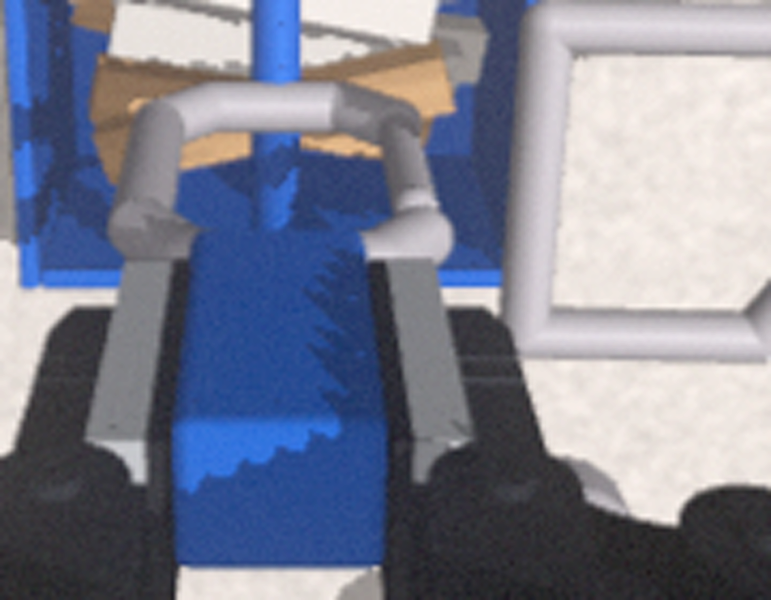

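The bar is in front of the hook: bar corners at (547,25) and (527,332), nose at about (425,235). I measure the bar relative to the hook.

```bash
python3 -c "
from h import *
np.set_printoptions(precision=1,suppress=True)
k=600/140
P=lambda u,v,z:atz('wrist',(190+u/k,180+v/k),z)
s=read_state();R=np.array(s['orientation']);e=np.array(s['ee_pos'])
for n,p in(('A',P(547,25,.25)),('B',P(527,332,.25)),('noseR',P(430,230,e[2]-.046)),('hookL',P(130,230,e[2]-.046)),('blk',P(281,495,e[2]+.011)),('gate hinge',P(402,112,e[2]-.083)),('spine lo',P(155,115,e[2]-.083))): print(n,(R.T@(p-e))*1000)"
```

```text
A [22.7 36.  56.3]
B [-21.3  35.8  56.3]
noseR [-1.1 20.8 46. ]
hookL [ -1.2 -17.   46. ]
blk [ -0.3   1.8 -11. ]
gate hinge [ 0.9 20.2 83. ]
spine lo [  0.4 -16.7  83. ]
```

```bash
python3 -m inch '[0,0,0,0,0.4,0,0, 0,0,0,0,0.7,0,0, 0,0,0,0,0.9,0,0, 0,0,0,0,1.0,0,0, 0,0,0,0,1.0,0,0]'
python3 -m inch '[0,0,0,0,0.1,0,0, 0,0,0,0,0.2,0,0, 0,0,0,0,0.3,0,0, 0,0,0,0,0.4,0,0, 0,0,0,0,0.4,0,0]'
```

```text
time_s: 6.83
ee_pos: [0.5391, -0.0513, 0.3061]
orientation: [[-0.302, 0.953, -0.002], [0.953, 0.302, -0.0], [0.0, -0.002, -1.0]]
wrist_force: [-2.7, -1.2, -3.2]
opening: 0.0192
gripper_force: 59.3
time_s: 7.25
ee_pos: [0.543, -0.05, 0.306]
orientation: [[-0.302, 0.953, -0.001], [0.953, 0.302, -0.0], [0.0, -0.001, -1.0]]
wrist_force: [-4.4, -1.2, -2.7]
opening: 0.0193
gripper_force: 59.2
```

```bash
python3 -m inch '[0,0,0,0,0.2,0,0, 0,0,0,0,0.4,0,0, 0,0,0,0,0.6,0,0, 0,0,0,0,0.8,0,0, 0,0,0,0,0.8,0,0]'
python3 -m inch '[0,0,0,0,0.2,0,0, 0,0,0,0,0.4,0,0, 0,0,0,0,0.6,0,0, 0,0,0,0,0.7,0,0, 0,0,0,0,0.7,0,0]'
```

```text
time_s: 7.67
ee_pos: [0.5503, -0.0474, 0.3056]
orientation: [[-0.302, 0.953, -0.002], [0.953, 0.302, 0.0], [0.001, -0.002, -1.0]]
wrist_force: [-4.4, -1.6, -5.4]
opening: 0.0192
gripper_force: 58.9
time_s: 8.08
ee_pos: [0.5568, -0.0453, 0.3054]
orientation: [[-0.302, 0.953, -0.003], [0.953, 0.302, 0.0], [0.001, -0.003, -1.0]]
wrist_force: [-4.6, -1.8, -6.3]
opening: 0.0187
gripper_force: 59.0
```

```bash
python3 -m inch '[0,0,0,0,0.2,0,0, 0,0,0,0,0.4,0,0, 0,0,0,0,0.6,0,0, 0,0,0,0,0.8,0,0, 0,0,0,0,0.9,0,0]'
python3 -m inch '[0,0,0,0,0,0.1,0, 0,0,0,0,0,0.2,0, 0,0,0,0,0,0.3,0, 0,0,0,0,0,0.3,0]'
```

```text
time_s: 8.5
ee_pos: [0.5673, -0.0422, 0.3057]
orientation: [[-0.302, 0.953, 0.001], [0.953, 0.302, 0.001], [0.001, 0.002, -1.0]]
wrist_force: [-0.3, 0.4, -3.4]
opening: 0.0193
gripper_force: 60.3
time_s: 8.83
ee_pos: [0.5669, -0.0426, 0.3038]
orientation: [[-0.302, 0.953, 0.002], [0.953, 0.302, 0.0], [-0.001, 0.002, -1.0]]
wrist_force: [-0.0, 0.2, -3.5]
opening: 0.0189
gripper_force: 60.2
```

The load has dropped to nothing, so the gate has snapped shut. I raise 3 mm and back off towards the gate.

```bash
python3 -m inch '[0,0,0,0,-0.2,-0.3,0, 0,0,0,0,-0.6,-0.3,0, 0,0,0,0,-1.0,-0.3,0, 0,0,0,0,-1.3,-0.3,0, 0,0,0,0,-1.4,-0.3,0]'
python3 -m inch '[0,0,0,0,-0.1,0,0, 0,0,0,0,-0.15,0,0, 0,0,0,0,-0.2,0,0, 0,0,0,0,-0.2,0,0]'
```

```text
time_s: 9.25
ee_pos: [0.5521, -0.0471, 0.3065]
orientation: [[-0.302, 0.953, -0.0], [0.953, 0.302, -0.0], [0.0, -0.0, -1.0]]
wrist_force: [-0.2, 0.7, -3.3]
opening: 0.0191
gripper_force: 60.3
time_s: 9.58
ee_pos: [0.551, -0.0475, 0.3063]
orientation: [[-0.302, 0.953, 0.0], [0.953, 0.302, 0.0], [0.0, 0.0, -1.0]]
wrist_force: [0.4, 0.1, -3.5]
opening: 0.0189
gripper_force: 60.3
```

```bash
python3 -m inch '[0,0,0,0,-0.05,0,0, 0,0,0,0,-0.1,0,0, 0,0,0,0,-0.1,0,0]'
python3 -m inch '[0,0,0,0,-0.05,0,0, 0,0,0,0,-0.1,0,0, 0,0,0,0,-0.1,0,0]'
```

```text
time_s: 9.83
ee_pos: [0.5506, -0.0477, 0.3063]
orientation: [[-0.302, 0.953, 0.001], [0.953, 0.302, 0.0], [-0.0, 0.001, -1.0]]
wrist_force: [1.1, 0.1, -3.5]
opening: 0.019
gripper_force: 60.2
time_s: 10.08
ee_pos: [0.5502, -0.0479, 0.3065]
orientation: [[-0.302, 0.953, 0.002], [0.953, 0.302, 0.001], [-0.0, 0.002, -1.0]]
wrist_force: [4.1, 1.2, -5.7]
opening: 0.0192
gripper_force: 60.0
```

```bash
python3 -m inch '[0,0,0,0,-0.05,0,0, 0,0,0,0,-0.1,0,0, 0,0,0,0,-0.1,0,0]'
```

```text
time_s: 10.33
ee_pos: [0.5499, -0.048, 0.3065]
orientation: [[-0.302, 0.953, 0.004], [0.953, 0.302, 0.001], [-0.0, 0.004, -1.0]]
wrist_force: [6.4, 3.3, -6.7]
opening: 0.0192
gripper_force: 59.8
```

```bash
python3 -m inch '[0,0,0,0,-0.05,0,0, 0,0,0,0,-0.1,0,0, 0,0,0,0,-0.1,0,0]'
python3 -m inch '[0,0,0,0,0,0,0, 0,0,0,0,0,0,0, 0,0,0,0,0,0,0, 0,0,0,0,0,0,0, 0,0,0,0,0,0,0]'
```

```text
time_s: 10.58
ee_pos: [0.5497, -0.0481, 0.3066]
orientation: [[-0.302, 0.953, 0.005], [0.953, 0.302, 0.001], [-0.0, 0.005, -1.0]]
wrist_force: [8.4, 1.8, -7.6]
opening: 0.0191
gripper_force: 59.7
time_s: 11.0
ee_pos: [0.5497, -0.048, 0.3066]
orientation: [[-0.302, 0.953, 0.005], [0.953, 0.302, 0.001], [-0.0, 0.005, -1.0]]
wrist_force: [8.3, 2.7, -7.5]
opening: 0.0188
gripper_force: 59.7
```

```bash
python3 -m inch '[0,0,0,0,-0.05,0,0, 0,0,0,0,-0.05,0,0, 0,0,0,0,-0.05,0,0, 0,0,0,0,-0.05,0,0, 0,0,0,0,-0.05,0,0]'
python3 -m inch '[0,0,0,0,0,0,0, 0,0,0,0,0,0,0, 0,0,0,0,0,0,0, 0,0,0,0,0,0,0]'
```

```text
time_s: 11.42
ee_pos: [0.5496, -0.0482, 0.3069]
orientation: [[-0.302, 0.953, 0.006], [0.953, 0.302, 0.001], [-0.001, 0.006, -1.0]]
wrist_force: [8.7, 2.7, -6.3]
opening: 0.0194
gripper_force: 60.0
time_s: 11.75
ee_pos: [0.5496, -0.0482, 0.3069]
orientation: [[-0.302, 0.953, 0.006], [0.953, 0.302, 0.001], [-0.001, 0.006, -1.0]]
wrist_force: [8.7, 3.2, -6.9]
opening: 0.0189
gripper_force: 60.0
```

```bash
python3 -m inch '[0,0,0,0,0.3,0,0, 0,0,0,0,0.7,0,0, 0,0,0,0,1.1,0,0, 0,0,0,0,1.35,0,0, 0,0,0,0,1.35,0,0]'
python3 -m inch '[0,0,0,0,0,0.3,0, 0,0,0,0,0,0.6,0, 0,0,0,0,0,0.9,0, 0,0,0,0,0,1.2,0, 0,0,0,0,0,1.2,0]'
```

```text
time_s: 12.17
ee_pos: [0.5597, -0.0448, 0.306]
orientation: [[-0.302, 0.953, -0.001], [0.953, 0.302, -0.0], [0.0, -0.001, -1.0]]
wrist_force: [-0.1, 0.3, -2.4]
opening: 0.0189
gripper_force: 60.4
time_s: 12.58
ee_pos: [0.5589, -0.0448, 0.2933]
orientation: [[-0.302, 0.953, -0.002], [0.953, 0.302, 0.0], [0.001, -0.002, -1.0]]
wrist_force: [-1.2, 0.7, -3.8]
opening: 0.0187
gripper_force: 60.3
```

```bash
python3 -m inch '[0,0,0,0,0.1,0,0, 0,0,0,0,0.15,0,0, 0,0,0,0,0.15,0.05,0, 0,0,0,0,0.15,0.1,0, 0,0,0,0,0.15,0.1,0]'
python3 -m inch '[0,0,0,0,0,0.05,0, 0,0,0,0,0,0.05,0, 0,0,0,0,0,0.05,0]'
```

```text
time_s: 13.0
ee_pos: [0.561, -0.0444, 0.2933]
orientation: [[-0.302, 0.953, 0.0], [0.953, 0.302, -0.0], [-0.0, 0.0, -1.0]]
wrist_force: [-0.3, 0.4, -3.9]
opening: 0.0194
gripper_force: 60.5
time_s: 13.25
ee_pos: [0.561, -0.0443, 0.2928]
orientation: [[-0.302, 0.953, 0.0], [0.953, 0.302, 0.0], [0.0, 0.0, -1.0]]
wrist_force: [-0.1, -0.3, -2.9]
opening: 0.0194
gripper_force: 60.5
```

```bash
python3 -m inch '[0,0,0,0,0,0.05,0, 0,0,0,0,0,0.1,0, 0,0,0,0,0,0.1,0]'
python3 -m inch '[0,0,0,0,0,0.05,0, 0,0,0,0,0,0.1,0, 0,0,0,0,0,0.1,0]'
```

```text
time_s: 13.5
ee_pos: [0.5611, -0.0444, 0.2918]
orientation: [[-0.302, 0.953, 0.0], [0.953, 0.302, -0.0], [-0.0, 0.0, -1.0]]
wrist_force: [0.3, 0.1, -3.3]
opening: 0.0191
gripper_force: 60.5
time_s: 13.75
ee_pos: [0.5611, -0.0444, 0.2916]
orientation: [[-0.302, 0.953, 0.001], [0.953, 0.302, -0.0], [-0.0, 0.001, -1.0]]
wrist_force: [-1.2, 0.9, 2.2]
opening: 0.0191
gripper_force: 61.1
```

```bash
python3 -m inch '[0,0,0,0,0,-0.04,0, 0,0,0,0,0,-0.04,0, 0,0,0,0,0,-0.04,0.25, 0,0,0,0,0,-0.04,0.3, 0,0,0,0,0,-0.04,0.4]'
python3 -m inch '[0,0,0,0,0,0,0.5, 0,0,0,0,0,0,0.6, 0,0,0,0,0,0,0.6, 0,0,0,0,0,0,0.6]'
python3 -c "
from h import *
im=snapshot('wrist');s=snapshot('scene');cv2.imwrite('pics/j.png',cv2.convertScaleAbs(np.hstack([cv2.resize(im,(400,300)),cv2.resize(s[120:270,150:350],(400,300))]),alpha=1.5))"
```

```text
time_s: 14.17
ee_pos: [0.5613, -0.0444, 0.2912]
orientation: [[-0.302, 0.953, 0.0], [0.953, 0.302, -0.0], [-0.0, 0.0, -1.0]]
wrist_force: [-0.0, 0.4, 0.2]
opening: 0.0339
gripper_force: 0.0
time_s: 14.5
ee_pos: [0.5611, -0.0444, 0.2912]
orientation: [[-0.302, 0.953, -0.0], [0.953, 0.302, -0.0], [-0.0, -0.0, -1.0]]
wrist_force: [-1.0, -0.2, -0.3]
opening: 0.0511
gripper_force: 0.0
```

View pics/j.png

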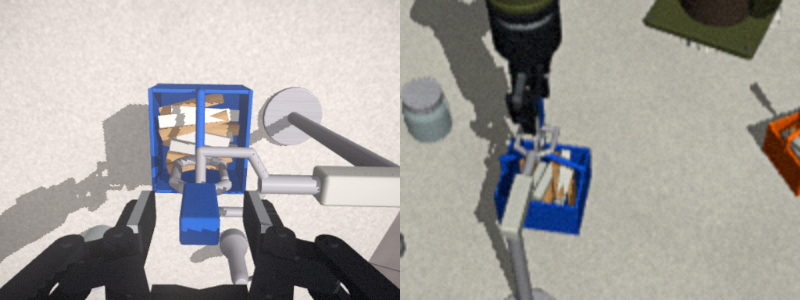

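The basket hangs upright from the eye, with the bar through the ring at (205,155). I retreat straight up.

```bash
python3 -m inch '[0,0,0,0,0,-1,0.6, 0,0,0,0,0,-3,0.6, 0,0,0,0,0,-6,0.6, 0,0,0,0,0,-9,0.6, 0,0,0,0,0,-11,0.6]'
python3 -m inch '[0,0,0,0,0,0,0.6, 0,0,0,0,0,0,0.6, 0,0,0,0,0,0,0.6, 0,0,0,0,0,0,0.6, 0,0,0,0,0,0,0.6]'
python3 -m inch '[0,0,0,0,0,0,0.6, 0,0,0,0,0,0,0.6, 0,0,0,0,0,0,0.6, 0,0,0,0,0,0,0.6, 0,0,0,0,0,0,0.6]'
python3 -c "
from h import *
fs=[]
for i in range(4):
  fs.append(snapshot('scene').astype(int))
  for _ in range(4): snapshot('top')
print([np.abs(a-b)[150:260,180:260].mean() for a,b in zip(fs,fs[1:])],[np.abs(a-b)[300:,400:].mean() for a,b in zip(fs,fs[1:])])
im=snapshot('wrist');cv2.imwrite('pics/k.png',cv2.convertScaleAbs(cv2.resize(im[100:384,150:450],(600,568)),alpha=1.5))"
```

```text
time_s: 15.02
ee_pos: [0.5617, -0.0444, 0.4051]
orientation: [[-0.302, 0.953, 0.004], [0.953, 0.302, -0.001], [-0.002, 0.004, -1.0]]
wrist_force: [-0.7, 0.1, -0.8]
opening: 0.0514
gripper_force: 0.0
time_s: 15.43
ee_pos: [0.5604, -0.0443, 0.3998]
orientation: [[-0.302, 0.953, -0.003], [0.953, 0.302, 0.0], [0.001, -0.003, -1.0]]
wrist_force: [-0.4, -0.3, 0.6]
opening: 0.0511
gripper_force: 0.0
time_s: 15.85
ee_pos: [0.5611, -0.0444, 0.4011]
orientation: [[-0.302, 0.953, -0.0], [0.953, 0.302, -0.0], [0.0, -0.0, -1.0]]
wrist_force: [-0.7, 0.2, 1.2]
opening: 0.0513
gripper_force: 0.0
[np.float64(2.8804545454545454), np.float64(2.868371212121212), np.float64(2.8727651515151513)] [np.float64(2.765341553287982), np.float64(2.733843537414966), np.float64(2.724737811791383)]
```

View pics/k.png

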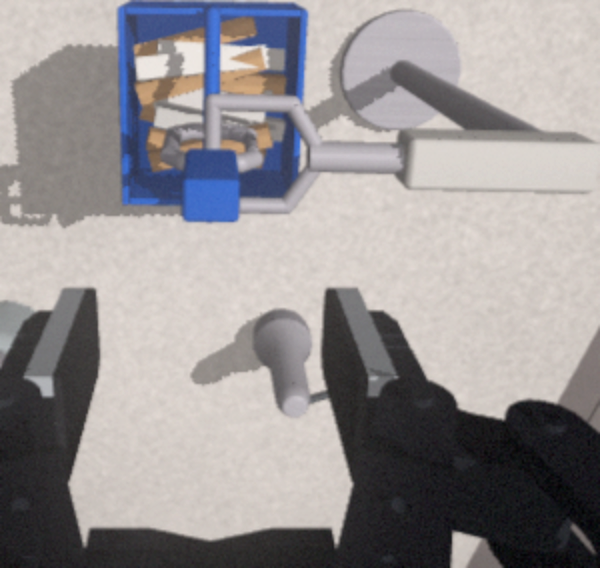

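The basket hangs level and still: frame differences there are no more than image noise. The eye's bar runs through the closed ring at (212,140), and the gripper is well clear.

```bash
python3 -c "
from station import *
print(job_done())"
```

```text
the job is handed in; nothing more can be done
None
```

The job is handed in: the blue basket hangs level and still from the eye with the gate shut behind the bar. The tug read about 9 N at the wrist and was held for over 1 s, and the gripper is clear. No verdict was returned.

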